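Push the storage box up into its bay and weight its lid

TASK

Push the flat storage box up the wooden ramp until its trailing edge drops behind the lip and it lies level in the raised bay; push gently, because its board walls crush under a hard shove (about 22 N) once it meets the end stop. Then stand the knobbed steel weight upright on the middle of the box's lid, setting it down gently, and leave everything else on the bench where it is.

Things in the scene. Friction and masses are not known exactly. Their poses are not given: they have to be found in the camera images.
- ramp: Fixed plywood ramp rising to a raised level bay, low wooden rails along both sides. Origin at table height, midway between the rails, under the top of the slope; x points uphill along the channel, z up. Between the rails: bare table from x = -270 to -100 mm, 14.6 degree slope from there to height 26 mm at x = 0, then bay floor at height 26 mm to x = 185 mm.
- ramp_foot (a point): Foot of the slope, at table height, midway between the rails (ramp x = -100 mm). The channel is 113 mm wide; each rail is 12 mm thick and stands 16 mm above the surface beside it, so at most 42 mm above the table.
- ramp_top (a point): Top of the slope, bay floor height (26 mm), mid-channel. Beyond it a wooden lip, 7 mm high, lies across the bay floor: its downhill side is bevelled over 18 mm, its back is upright. The lip is adjustable and not measured: its back may be 24 to 48 mm uphill of this point. Find it by feel or by eye.
- bay_end (a point): Upper end of the bay floor (height 26 mm, 185 mm from the slope's top). Before it, its face always 99 mm beyond the lip's back, stands a board end stop reaching 27 mm above the floor. It is sprung: 4 N per mm, 10 mm travel. So 4 mm after the 95 mm box has dropped behind the lip, the push force starts to rise steeply.
- box: Closed storage box of slick grey board with a thin brown band, 95 mm long (x) by 105 mm wide (y) by 40 mm high, about 0.6 kg, too big to grip. Origin at the centre of its underside, z up. It starts on the table between the rails before the foot of the slope, x pointing uphill like the ramp's. Pushing takes about 2 to 12 N; no finger or arm part may load it with more than 22 N.
- box_rear_edge (a point): Middle of the box's lower trailing edge (downhill end, 47.5 mm behind the box's origin, at its underside). It is at the bay floor's height once dropped behind the lip, up to 7 mm higher while still riding on it.
- box_lid (a point): Centre of the box's flat top, 40 mm above its underside. The lid bears 60 N, no more: set the weight down, do not drop or ram it.
- weight: Loose steel hand weight, 0.35 kg: a round foot 50 mm across and 18 mm high with an upright round knob 28 mm across on it, from 22 to 52 mm height. Origin at the centre of its underside, z up along the knob. Stands on the table to the left or right of the ramp.
- brush_mug: Bystander: glass of brushes, 68 mm across, 85 mm high, brushes to 140 mm. Origin at the centre of its underside. Leave alone.
- paste_jar: Bystander: squat screw-cap jar, 56 mm across, 55 mm high. Origin at the centre of its underside. Leave alone.
- scraper: Bystander: flat wooden block 100 x 35 x 12 mm lying beside the ramp. Origin at the centre of its underside. Leave alone.
- dish: Bystander: small white china dish, 80 mm across, 22 mm high, beside the ramp. Origin at the centre of its underside. Leave alone.
- disc_weight: Bystander: flat brass disc 64 mm across, 14 mm high, without a knob. Origin at the centre of its underside. Leave alone.
There are look-alikes about, which are no part of the job. What is shaped like the weight but blue is not meant. Of the things that look like the box, the smaller one is meant.

How it is judged:
By the outcome, as a careful person would: the job done as asked, in the order asked, and still so for the second after the job is handed in, with the robot touching nothing.
It also fails if it takes over 72 s, if anything falls off the work surface, if the arm or the gripper's body presses on something with over 40 N, if the wrist force passes 120 N, or if a joint passes its speed limit or range.

ROBOT

A 6-joint arm with a two-finger parallel gripper is mounted at the origin on the work surface. World frame = base frame: x ahead of the robot, y to its left, z up, the work surface at z = 0. Lengths are in m, angles in rad, forces in N, time in s.
With the tool pointing down it reaches from about 0.275 to 0.875 m from the base axis. Payload 12.5 kg.
Tool frame: the origin (TCP) lies on the centre line of the jaws, within the pads' length; the fingertips stand r.finger_overhang ahead of it and the grasp point (between the pads) lies 3 mm ahead of it (r.finger_overhang is the distance from the TCP to the fingertips, in m); z points along the fingers, y is the line along which they close (so a half turn about z gives the same grasp; the last joint's range is limited). The gripper opens to 85 mm and grips with 20 to 120 N. Pads are 22 mm wide; open, the fingers measure 114 mm over their backs; the gripper's body (76 mm by 85 mm) begins 54 mm behind the grasp point. The pads swing forward as they close: fully open they stand 13 mm farther back than shut.
Start: joints at [1.255, 0.351, 1.652, -0, 1.139, -0.085], TCP at [0.126, 0.535, 0.253] pointing down, gripper open.
Joint ranges: [-2.75, 2.75], [-0.79, 2.1], [0.01, 2.65], [-1.57, 4.71], [0.07, 3.14], [-2.87, 2.87]. Speed limits (rad/s): [2.22, 2.22, 2.79, 3.14, 3.14, 3.14].

INTERFACE

Orientations are given as a unit quaternion [x, y, z, w].
In Python, from cell import r, optics gives the robot as it stands. The module is installed in compiled form; this text tells all that it offers. Calls block until the motion is done:
- r.move_to(position, orientation): joint-space move of the TCP to a pose.
- r.move_linear(position, rot=None, vel=0.15): straight line of the TCP; rot=None keeps the orientation; vel is the mean speed in m/s.
- r.set_joints(angles): joint-space move.
- r.set_gripper(opening, squeeze=None): opening from 0.0 (shut) to 1.0 (fully open); squeeze is the grip in N (None keeps the last); returns when the fingers have stopped.
- r.sleep(seconds).
- r.inverse_kinematics(position, orientation): joint angles nearest the present ones, or None.
- optics.get_image(name): name is "side" or "top" or "wrist"; returns a dict with "pixels" (400x640x3 uint8, red, green, blue), "depth" (400x640 float32, m along the optical axis (not along the pixel's ray), 0 where there is no reading), "fx", "fy", "cx", "cy" (pixels), "camera_from_world" (4x4, takes a point from world to camera coordinates); the wrist camera has in their place "mount" (4x4, takes a point from camera to tool coordinates, whose origin is the TCP and whose axes are the flange's). Camera axes: x right, y down, z forward; pixel columns grow to the right and rows downward; lengths in m; the calibration is good to about 2 mm. The wrist camera is an equidistant fisheye: a pixel r from the principal point sees the ray r / f radians off the axis. A picture is of the moment at which its call begins: read the wrist's pose just before it.
A pose or a line that the arm cannot do raises r.PlanningError and nothing moves.
- r.hand_in(): hands the job in; it is judged then, once.
Readings, each from a call of its own:
- r.current_t(): time.
- r.current_q(): joint angles.
- r.current_qvel(): joint speeds.
- r.current_effort(): joint torques, N m.
- r.current_tool_pos(): TCP position.
- r.current_ee_rot(): TCP orientation.
- r.current_contact_force(): force on the tool from outside, world axes, zero at the start.
- r.current_torque(): the same for the moment, N m.
- r.current_opening(): opening from 0.0 (shut) to 1.0 (fully open).
- r.current_finger_force(): force on a finger pad.
Only numpy, scipy, OpenCV 4.12 (cv2) and the standard library are available. Lean on these libraries where they do the work, as an engineer would, in place of code of your own. Each camera call takes 0.05 s, during which the arm holds its last target. There are 200 camera calls.

## Working session

There is one attempt and no reset: what is moved stays moved. The work goes in short steps, each a Python script; the robot and the scene stay as the last script left them, time stands still between calls to the robot, and variables do not carry over. Pictures are saved under pics/ and viewed, at most 10 in all, crops included, and the job is handed in when it is done.

```bash
mkdir -p pics; cat > h.py <<'E'
from cell import r, optics
import numpy as np, cv2
def grab(n):
    im=optics.get_image(n); np.save(f'pics/{n}.npy',im,allow_pickle=True); return im
def save(im,name,crop=None,s=1):
    p=im['pixels'][:,:,::-1]
    if crop: p=p[crop[1]:crop[3],crop[0]:crop[2]]
    cv2.imwrite('pics/'+name,cv2.resize(p,None,fx=s,fy=s,interpolation=cv2.INTER_CUBIC))
def cloud(im):
    d=im['depth'];v,u=np.mgrid[:400,:640]
    P=np.stack([(u-im['cx'])/im['fx']*d,(v-im['cy'])/im['fy']*d,d,np.ones_like(d)],-1)
    W=P@np.linalg.inv(im['camera_from_world']).T
    W=W[...,:3]; W[d==0]=np.nan; return W
def load(n): return np.load(f'pics/{n}.npy',allow_pickle=True).item()
E
python3 - <<'E'
from h import *
a=grab('top');b=grab('side')
save(a,'top0.png',s=1.25);save(b,'side0.png',s=1.25)
for i in(a,b):print(np.round(np.linalg.inv(i['camera_from_world']),3),i['fx'],i['cx'],i['cy'])
print(r.finger_overhang,r.current_ee_rot(),r.current_t())
E
```

```text
[[-0.022 -0.998  0.06   0.493]
 [-1.     0.023  0.014  0.013]
 [-0.015 -0.06  -0.998  1.297]
 [ 0.     0.     0.     1.   ]] 430.54605642085505 323.52383140062835 203.7324567518452
[[ 0.982 -0.131  0.133  0.397]
 [-0.186 -0.629  0.755 -0.875]
 [-0.016 -0.766 -0.643  0.837]
 [ 0.     0.     0.     1.   ]] 398.1658194899156 324.53580205829076 199.00026888519545
0.022 [ 1.15148491e-01  9.93348144e-01 -5.27943609e-04 -1.08361200e-04] 0.1
```

View pics/top0.png

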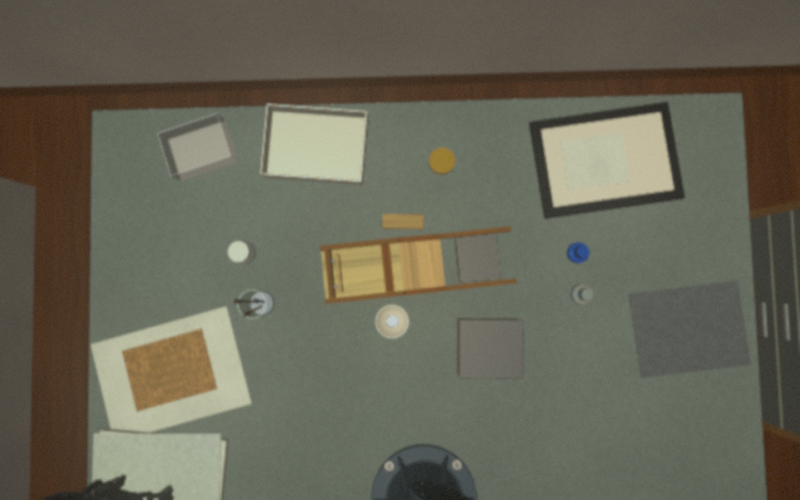

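View pics/side0.png

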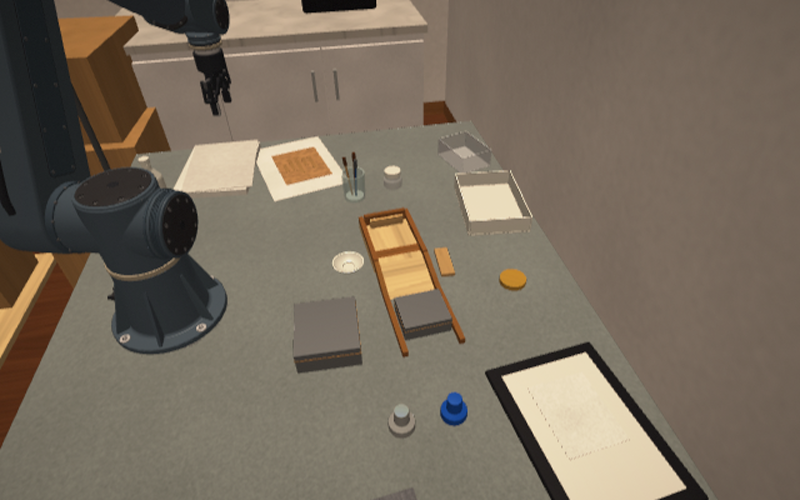

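In the top view (800x500), two things look like the box: one in the channel at (478,257) and a larger one on the open table at (490,348). The smaller one between the rails fits the description. Two things look like the weight: grey steel at (582,294) and blue at (578,252), and the grey one is meant. The ramp climbs to the left (+y), with the lip at about (387,268) and the end stop at about (330,272). The dish at (392,321) and the scraper at (403,220) lie beside it. I'll confirm the choice in a crop and measure.

```bash
python3 - <<'E'
from h import *
a=load('top');b=load('side')
big=cv2.resize(a['pixels'][170:310,250:490,::-1],None,fx=3.3,fy=3.3,interpolation=cv2.INTER_CUBIC)
cv2.imwrite('pics/crop1.png',big[:, :800])
W=cloud(a);S=cloud(b)
def w(u,v,W=W): return np.round(W[int(v/1.25),int(u/1.25)],4)
for n,u,v in [('box',478,257),('big',490,348),('weight',582,294),('blue',578,252),('bay',360,270),('table',480,400)]: print(n,w(u,v))
for n,u,v in [('box',422,308),('weight',402,412),('blue',454,398)]: print(n,w(u,v,S))
# height-thresholded regions
for nm,C in(('top',W),('side',S)):
  for lab,(x0,x1,y0,y1,z0,z1) in {'boxtop':(.45,.62,-.22,-.02,.034,.048),'weight':(.38,.48,-.36,-.22,.008,.06),'knob':(.38,.48,-.36,-.22,.03,.06)}.items():
    m=(C[...,0]>x0)&(C[...,0]<x1)&(C[...,1]>y0)&(C[...,1]<y1)&(C[...,2]>z0)&(C[...,2]<z1)
    P=C[m]; print(nm,lab,len(P),P.mean(0).round(4),P.min(0).round(3),P.max(0).round(3), np.median(P[:,2]).round(4))
E
```

```text
box [ 0.562  -0.1406  0.0388]
big [ 0.3519 -0.1608  0.0552]
weight [ 0.4696 -0.3745  0.0508]
blue [ 0.5678 -0.3708  0.0477]
bay [0.5364 0.136  0.0265]
table [ 0.2221 -0.1414 -0.0034]
box [ 0.5586 -0.1383  0.0362]
weight [ 0.4684 -0.3901  0.0517]
blue [ 0.5663 -0.3818  0.0525]
top boxtop 1154 [ 0.5601 -0.1408  0.0395] [ 0.507 -0.192  0.034] [ 0.615 -0.092  0.047] 0.0394
top weight 67 [ 0.3995 -0.229   0.0519] [ 0.381 -0.267  0.008] [ 0.436 -0.22   0.058] 0.0544
top knob 65 [ 0.3989 -0.228   0.0532] [ 0.381 -0.237  0.037] [ 0.415 -0.22   0.058] 0.0544
side boxtop 1021 [ 0.5587 -0.1458  0.0388] [ 0.504 -0.194  0.034] [ 0.614 -0.091  0.044] 0.0387
side weight 229 [ 0.3969 -0.234   0.0388] [ 0.38  -0.24   0.008] [ 0.414 -0.22   0.057] 0.0423
side knob 157 [ 0.397  -0.2328  0.0478] [ 0.38 -0.24  0.03] [ 0.414 -0.22   0.057] 0.0519
```

View pics/crop1.png

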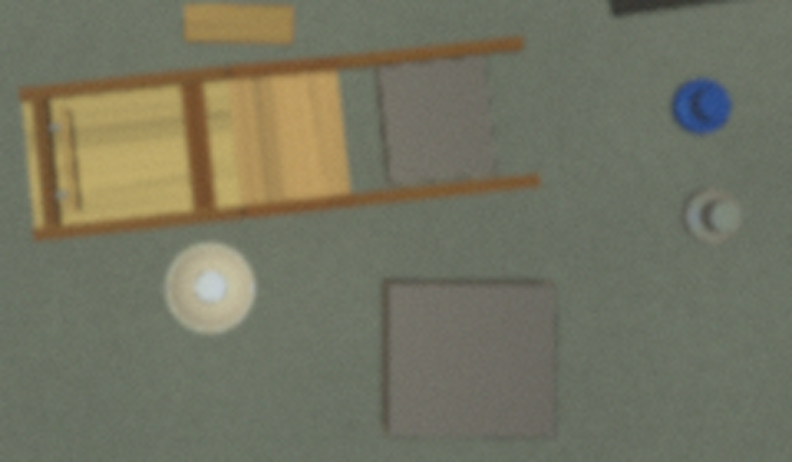

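The crop confirms it: the smaller grey box between the rails and the grey knobbed weight at crop (713,215). The lip's back is at about crop x=184 and the thin stop board at about x=70. Next I'll fit the ramp frame and the weight's centre.

```bash
python3 - <<'E'
from h import *
a=load('top');b=load('side')
def pw(u,v,z,im=a): # pixel -> world at height z
    T=np.linalg.inv(im['camera_from_world']); d=T[:3,:3]@np.array([(u-im['cx'])/im['fx'],(v-im['cy'])/im['fy'],1]); o=T[:3,3]
    return (o+d*(z-o[2])/d[2])
C=lambda u,v,z: pw(250+u/3.3-.35,170+v/3.3-.35,z)
# rails tops ends (crop coords, band centre)
A0=C(25,93,.042);A1=C(233,73,.042);B0=C(36,234,.042);B1=C(238,210,.042)
A2=C(520,43,.016);B2=C(537,182,.016)
for n,p in zip('A0 A1 A2 B0 B1 B2'.split(),(A0,A1,A2,B0,B1,B2)): print(n,p.round(4))
# brown mask fit
W=cloud(a);hsv=cv2.cvtColor(a['pixels'],cv2.COLOR_RGB2HSV)
m=(hsv[...,0]<14)&(hsv[...,1]>110)&(W[...,0]>.45)&(W[...,0]<.67)&(W[...,1]<.25)&(W[...,1]>-.24)
P=W[m];print(len(P))
# iterative: split into two rails; pixel col-> wise
from scipy.optimize import least_squares
def f(p): 
    n=np.array([-np.sin(p[1]),np.cos(p[1])]);  # axis dir (cos,sin)
    d=(P[:,:2]-[p[0],0])@n; return np.abs(np.abs(d)-.0625)
s=least_squares(f,[.56,np.pi/2+.06],loss='soft_l1',f_scale=.002);print('x0,yaw',s.x,np.degrees(s.x[1]),np.median(np.abs(f(s.x))))
x0,yaw=s.x;ax=np.array([np.cos(yaw),np.sin(yaw)]);O=np.array([x0,0])
al=lambda p:(np.array(p)[:2]-O)@ax
mid=lambda u,z,dv=0:C(u,150,z)
print('foot',al(C(347,133,0.0)),'top?',al(C(237,140,.026)),'lipback',al(C(184,147,.033)),'lipfront',al(C(213,140,.026)),'stop',al(C(71,158,.053)),'bayend',al(C(28,165,.026)), 'box rear/front',al(C(491,120,.04)),al(C(383,120,.04)))
for n,M in(('top',W),('side',cloud(b))):
    k=(np.linalg.norm(M[...,:2]-[.47,-.38],axis=-1)<.04)
    Q=M[k&(M[...,2]>.044)&(M[...,2]<.06)];print(n,'knob',len(Q),Q.mean(0),np.median(Q[:,2]),Q.min(0),Q.max(0))
    q=M[k&(M[...,2]>.012)&(M[...,2]<.024)];print('foot',len(q),q.min(0),q.max(0))
    # box lid in ramp frame
    e=M-np.array([x0,0,0]);s_=e[...,:2]@ax;t=e[...,:2]@np.array([-ax[1],ax[0]])
    kk=(np.abs(t)<.06)&(s_<-.05)&(s_>-.25)&(np.abs(M[...,2]-.039)<.007)
    print('box s',s_[kk].mean(),np.percentile(s_[kk],[1,99]),'t',t[kk].mean(),np.percentile(t[kk],[1,99]))
    # profile along axis
    for lo in np.arange(-.1,.24,.01):
        kk=(np.abs(t)<.04)&(s_>=lo)&(s_<lo+.01); 
        if kk.sum(): print(round(lo+.005,3),round(float(np.median(M[kk][:,2])),4),end=' ; ')
    print()
E
```

```text
A0 [0.5911 0.2238 0.042 ]
A1 [0.6047 0.0388 0.042 ]
A2 [ 0.6281 -0.2204  0.016 ]
B0 [0.4662 0.2157 0.042 ]
B1 [0.4834 0.037  0.042 ]
B2 [ 0.5024 -0.2314  0.016 ]
10
x0,yaw [0.55146605 1.53219439] 87.78827210883554 0.021313160221053822
foot -0.06313153208314647 top? 0.03661554864273744 lipback 0.08355951360788633 lipfront 0.05810472747252003 stop 0.181375198581718 bayend 0.22354283468232747 box rear/front -0.18781655578365924 -0.09253290484498644
top knob 78 [ 0.46941067 -0.38653507  0.05123628] 0.051256858864228594 [ 0.45770402 -0.39994546  0.04551854] [ 0.48097922 -0.37351566  0.05852324]
foot 123 [ 0.4452733  -0.40997787  0.01229041] [ 0.49272727 -0.36247644  0.02350755]
box s -0.13960592340946135 [-0.18937344 -0.09052709] t -0.011102386791713718 [-0.05952467  0.03742443]
-0.095 0.0299 ; -0.085 -0.0009 ; -0.075 -0.0011 ; -0.065 -0.0009 ; -0.055 0.0009 ; -0.045 0.0026 ; -0.035 0.0065 ; -0.025 0.0086 ; -0.015 0.0109 ; -0.005 0.0134 ; 0.005 0.0163 ; 0.015 0.0181 ; 0.025 0.0213 ; 0.035 0.0234 ; 0.045 0.026 ; 0.055 0.025 ; 0.065 0.0273 ; 0.075 0.0304 ; 0.085 0.0271 ; 0.095 0.025 ; 0.105
[... 329 characters left out ...]
1 -0.37606194  0.05445208]
foot 215 [ 0.44393399 -0.41332911  0.01221036] [ 0.49180539 -0.36836041  0.02379849]
box s -0.14554305910827156 [-0.1926337  -0.09382454] t -0.009711658913636574 [-0.05895348  0.04062567]
-0.095 0.0388 ; -0.065 0.0008 ; -0.055 0.001 ; -0.045 0.0029 ; -0.035 0.0057 ; -0.025 0.0079 ; -0.015 0.0103 ; -0.005 0.0126 ; 0.005 0.0157 ; 0.015 0.0183 ; 0.025 0.0209 ; 0.035 0.0241 ; 0.045 0.0241 ; 0.055 0.0246 ; 0.065 0.0256 ; 0.075 0.0296 ; 0.085 0.0309 ; 0.095 0.0254 ; 0.105 0.0251 ; 0.115 0.0249 ; 0.125 0.0252 ; 0.135 0.025 ; 0.145 0.0249 ; 0.155 0.0253 ; 0.165 0.0253 ; 0.175 0.0287 ; 0.185 0.0401 ; 0.195 0.0474 ; 0.205 0.0503 ; 0.215 0.0521 ; 0.225 0.0425 ; 0.235 0.0381 ;
```

```bash
cat >> h.py <<'E'
from scipy.spatial.transform import Rotation as R
YAW=np.radians(94.7); U=np.array([np.cos(YAW),np.sin(YAW),0]); Z=np.array([0,0,1.])
ORG=np.array([.5434,.040,0]); TL=np.radians(18)
zt=-Z*np.cos(TL)+U*np.sin(TL); xt=U*np.cos(TL)+Z*np.sin(TL)
M1=np.stack([xt,np.cross(zt,xt),zt],1); M2=np.stack([-xt,-np.cross(zt,xt),zt],1)
OFF=zt*.022+xt*.011
def tip(x,z): return ORG+U*x+Z*z-OFF     # TCP for the pushing corner at ramp x, height z
def tipx(): return float((r.current_tool_pos()+OFF-ORG)@U)
def F(): return np.array(r.current_contact_force())
E
python3 - <<'E'
from h import *
best=None
for M in(M1,M2):
    q=R.from_matrix(M).as_quat(); j=r.inverse_kinematics(tip(-.285,.25),q); j2=r.inverse_kinematics(tip(.05,.044),q)
    print(j,j2)
    if j is not None and j2 is not None:
        c=np.abs(np.array(j)-r.current_q()).max()
        if best is None or c<best[0]: best=(c,q)
q=best[1]; np.save('q.npy',q)
r.set_gripper(.35); r.move_to(tip(-.285,.2),q); print(r.current_t(),r.current_q())
r.move_linear(tip(-.26,.016),vel=.15); r.sleep(.1); f0=F(); np.save('f0.npy',f0); print(f0,tipx(),r.current_t())
for x in np.arange(-.25,-.2,.005):
    r.move_linear(tip(x,.016),vel=.05); f=(F()-f0)@-U; print(round(x,3),round(f,2),round(tipx(),4))
    if f>1: break
print(r.current_t()); save(optics.get_image('side'),'push1.png',(230,150,460,320),3)
E
```

```text
[-0.59935432  0.56138846  1.32029129  0.24377104  1.4649809  -0.73231541] [-0.08911434  0.63654923  1.79303064  0.43156236  0.8153547  -0.48559546]
[-0.59935432  0.56138846  1.32029129  0.24377104  1.4649809   2.40927724] [-0.08911434  0.63654923  1.79303064  0.43156236  0.8153547   2.65599719]
3.8583 [-0.59819054  0.60639219  1.37094042  0.24742837  1.37210988 -0.75578037]
[0.47377363 0.65467982 0.10186655] -0.2603245246742808 5.35
-0.25 0.88 -0.2496
-0.245 0.19 -0.2447
-0.24 -0.02 -0.2397
-0.235 0.15 -0.2347
-0.23 0.74 -0.2297
-0.225 -0.38 -0.2247
-0.22 0.65 -0.2197
-0.215 0.43 -0.2146
-0.21 0.51 -0.2096
-0.205 1.63 -0.2046
7.95
```

View pics/push1.png

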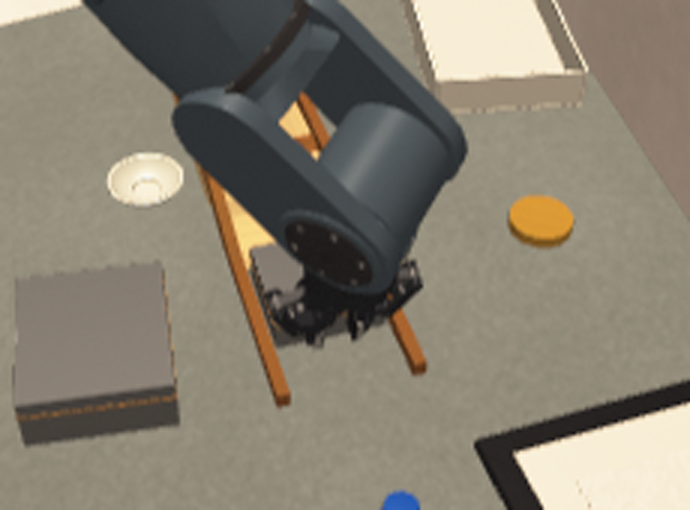

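The fingers are behind the box's trailing face at about (320,335), and the force is around 1.6 N. I'll keep pushing while watching the force.

```bash
python3 - <<'E'
from h import *
f0=np.load('f0.npy')
h=lambda x: np.interp(x,[-.1,0,.02],[.016,.042,.044])
for x in np.r_[np.arange(-.195,0.016,.01)]:
    r.move_linear(tip(x,h(x)),vel=.06); g=F()-f0; f=g@-U; print(f'{x:.3f} {tipx():.4f} push {f:.1f} z {g[2]:.1f}',end='; ')
    if f>14: print('ABORT');break
print(r.current_t()); im=grab('side');save(im,'push2.png',(230,110,460,280),3)
E
```

```text
-0.195 -0.1944 push 1.5 z -0.4; -0.185 -0.1845 push -0.5 z -0.1; -0.175 -0.1744 push 0.7 z -0.0; -0.165 -0.1645 push 0.1 z -0.2; -0.155 -0.1544 push 0.7 z 0.4; -0.145 -0.1445 push 0.4 z 0.5; -0.135 -0.1345 push 0.7 z 0.1; -0.125 -0.1245 push 0.2 z 0.2; -0.115 -0.1145 push 1.2 z -0.3; -0.105 -0.1045 push 0.8 z 0.8; -0.095 -0.0947 push 0.6 z -1.2; -0.085 -0.0845 push 0.2 z 0.0; -0.075 -0.0745 push 1.1 z -0.2; -0.065 -0.0645 push -0.0 z -1.2; -0.055 -0.0545 push 0.1 z -0.0; -0.045 -0.0446 push 0.2 z -0.4; -0.035 -0.0346 push 0.6 z -0.1; -0.025 -0.0245 push 0.1 z -0.1; -0.015 -0.0146 push 0.4 z 0.2; -0.005 -0.0045 push 1.1 z -0.3; 0.005 0.0054 push 1.2 z -0.4; 0.015 0.0154 push 0.9 z -0.6; 15.0417
```

View pics/push2.png

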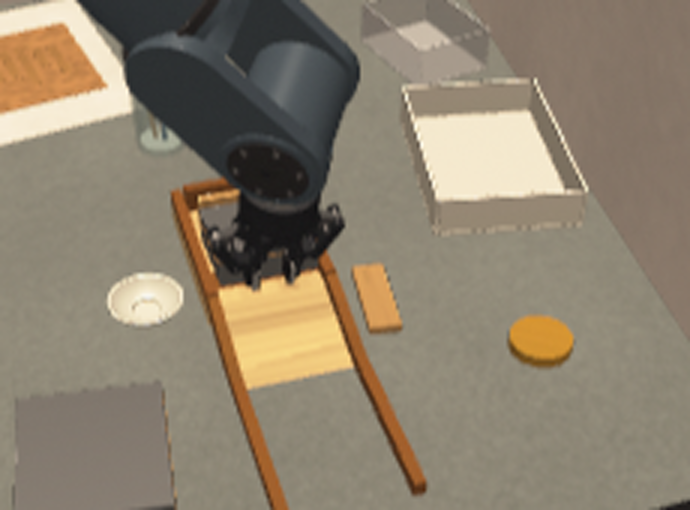

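The box is up in the bay. Its trailing edge is at about (270,285), just before the lip, and the arm hides part of the lid. I'll finish in fine steps.

```bash
python3 - <<'E'
from h import *
f0=np.load('f0.npy')
for x in np.r_[.02,.024,.028,.032,.036,np.arange(.038,.0625,.0015)]:
    r.move_linear(tip(x,.044),vel=.03); g=np.mean([F() for _ in range(5)],0)-f0; f=g@-U; print(f'{tipx():.4f} {f:.1f}/{g[2]:.1f}',end='; ')
    if f>5.5: print('STOP');break
print(r.current_t())
E
```

```text
0.0202 0.0/-0.1; 0.0242 0.6/-0.2; 0.0282 0.3/0.8; 0.0323 1.2/-0.0; 0.0362 0.6/0.6; 0.0381 0.8/-0.6; 0.0396 1.1/-0.1; 0.0411 1.2/-0.5; 0.0426 0.9/-0.3; 0.0441 1.1/0.1; 0.0457 0.8/-0.9; 0.0471 1.3/-0.3; 0.0486 1.8/-0.1; 0.0498 4.7/-0.5; 0.0510 9.1/0.4; STOP
19.0417
```

```bash
python3 - <<'E'
from h import *
r.move_linear(tip(.02,.05),vel=.06); r.move_linear(tip(-.06,.2),vel=.25)
r.set_gripper(.75)
W0=np.array([.4687,-.3885,0])
best=None
for a in(0,np.pi):
    q=(R.from_euler('z',a)*R.from_matrix(np.diag([1,-1,-1.]))).as_quat(); j=r.inverse_kinematics(W0+[0,0,.16],q)
    if j is not None:
        c=np.abs(np.array(j)-r.current_q()).max(); best=min(best or (9,None),(c,list(q)))
q=np.array(best[1]);np.save('qw.npy',q);print(best)
r.move_to(W0+[0,0,.16],q); print(r.current_t())
a=grab('top');b=grab('side');save(b,'s3.png',(230,110,460,280),3)
for n,im in(('top',a),('side',b)):
    M=cloud(im); e=M-ORG; s=e@U; t=e@np.cross(Z,U)
    k=(np.abs(t)<.053)&(s>.02)&(s<.17)&(M[...,2]>.058)&(M[...,2]<.085)
    P=M[k]; A=np.c_[s[k],t[k],np.ones(k.sum())]; c=np.linalg.lstsq(A,P[:,2],rcond=None)[0]
    print(n,len(P),P.mean(0).round(4),np.median(P[:,2]),'tilt deg',np.degrees(c[:2]).round(2),'s',np.percentile(s[k],[1,50,99]).round(4),'t',np.percentile(t[k],[1,50,99]).round(4))
E
```

```text
(np.float64(1.3045637704141735), [np.float64(1.0), np.float64(0.0), np.float64(0.0), np.float64(0.0)])
22.3583
top 1203 [0.5371 0.135  0.0652] 0.065230426539858 tilt deg [-0.4   0.26] s [0.0474 0.0949 0.1615] t [-0.052  -0.0014  0.0485]
side 6 [0.489  0.1029 0.0639] 0.06359214228465043 tilt deg [   0.59 -170.14] s [0.0581 0.0667 0.0798] t [0.0477 0.0491 0.0501]
```

View pics/s3.png

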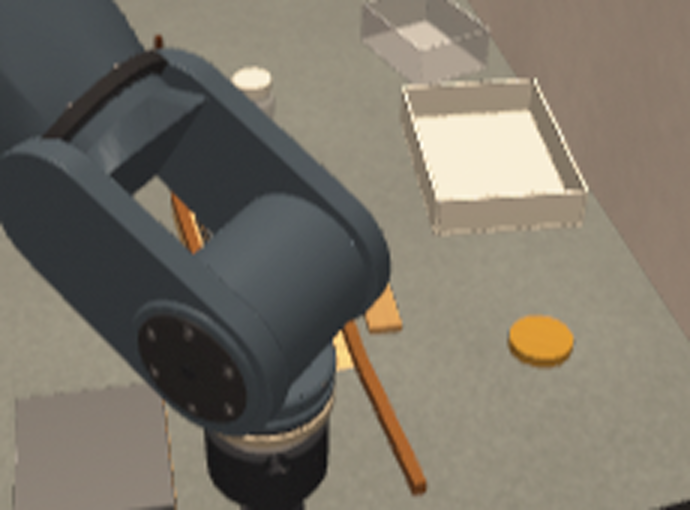

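The side view is blocked by the arm. The top depth gives the lid at 65 mm with 0.4° of tilt, where riding on the lip would give about 4°, so the box has dropped and lies level. Next is the weight.

```bash
python3 - <<'E'
from h import *
W0=np.array([.4687,-.3885,0])
r.move_linear(W0+[0,0,.08],vel=.2); r.sleep(.1); f0=F()
for z in(.06,.052,.046):
    r.move_linear(W0+[0,0,z],vel=.08); d=F()-f0; print(z,d.round(1))
    if abs(d).max()>6: raise SystemExit('touch')
r.set_gripper(0,30); print('open',r.current_opening(),r.current_finger_force(),(F()-f0).round(1),r.current_t())
r.move_linear(W0+[0,0,.056],vel=.05); r.sleep(.1); print((F()-f0).round(1),r.current_opening())
r.move_linear(W0+[0,0,.2],vel=.2); r.sleep(.1);print((F()-f0).round(1),r.current_opening(),r.current_t())
save(grab('side'),'s4.png',s=1.25)
E
```

```text
0.06 [0.5 1.2 0.9]
0.052 [-1.1  1.  -0.2]
0.046 [ 0.2  0.  -0.6]
open 0.32424849132493794 29.97108150681015 [-0.4  0.7  4. ] 24.425
[ 0.8  1.6 -3.7] 0.3229812832979493
[-0.5  0.5 -4.3] 0.31810835461939474 25.8417
```

View pics/s4.png

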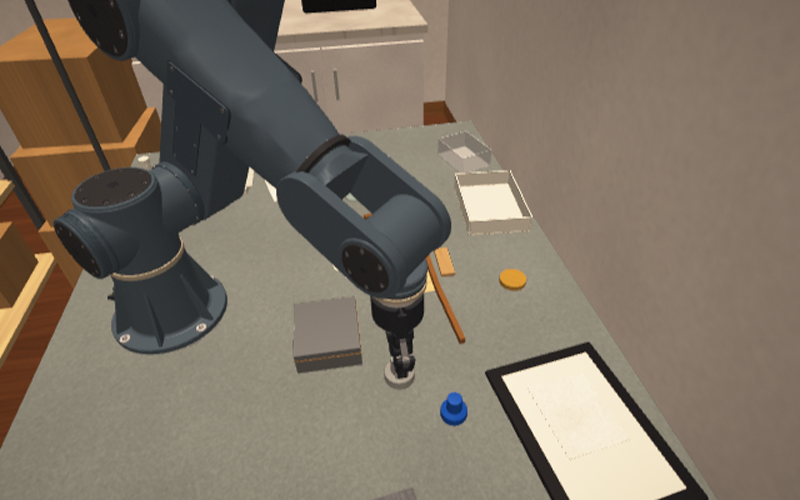

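The weight is held upright at (400,370): opening 0.32 fits the 28 mm knob, and the load reads about 4 N. The blue look-alike is undisturbed. Now I'll set it down on the lid.

```bash
python3 - <<'E'
from h import *
q=np.load('qw.npy'); L=np.array([.536,.1347,0])
r.move_to(L+[0,0,.2],q); print(r.current_opening(),r.current_t())
r.move_linear(L+[0,0,.125],vel=.12); r.sleep(.2); b=np.mean([F() for _ in range(5)],0); print(b)
for z in np.arange(.121,.105,-.001):
    r.move_linear(L+[0,0,z],vel=.02); d=np.mean([F() for _ in range(3)],0)-b; print(round(z,3),d.round(1),end='; ')
    if d[2]>2.5: break
print(r.current_opening(),r.current_t(),r.current_tool_pos())
save(grab('side'),'s5.png',(230,90,460,260),3)
E
```

```text
0.31931965588038197 27.8
[ 0.60263977  0.69456413 -3.62361051]
0.121 [ 0.2 -1.2  0.2]; 0.12 [-1.4 -1.2 -0.4]; 0.119 [-0.6 -0.8  0.5]; 0.118 [-0.8 -0.7 -0.7]; 0.117 [-0.1 -1.1  0.3]; 0.116 [-0.2 -0.1  0.2]; 0.115 [-0.6 -0.5 -0.1]; 0.114 [-0.8 -0.5  0. ]; 0.113 [-1.9 -0.3 -0.4]; 0.112 [-1.9 -1.2  5.6]; 0.3186142980379775 31.375 [0.5362004  0.13472181 0.11232694]
```

View pics/s5.png

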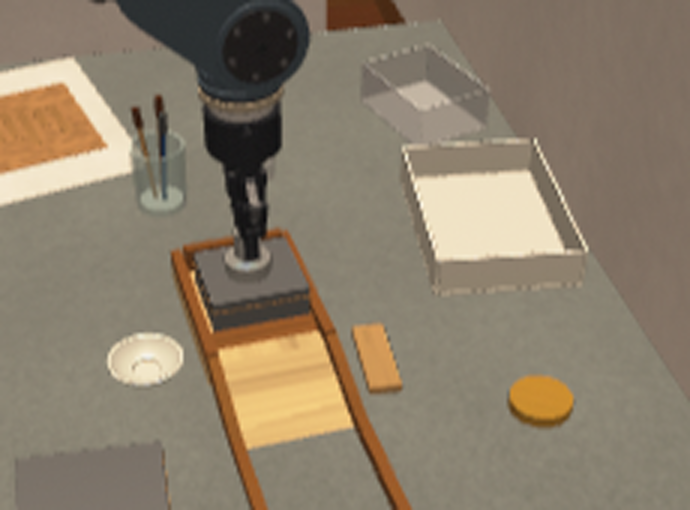

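The weight's foot stands at about (247,260) on the lid, which is central once its height is allowed for. The box sits behind the lip, which shows in full at (270,330). Contact came at the expected height, so I'll release.

```bash
python3 - <<'E'
from h import *
r.set_gripper(.75); L=np.array(r.current_tool_pos())
r.move_linear(L+[0,0,.06],vel=.08); r.move_linear(L+[-.05,-.0,.2],vel=.2)
r.move_to(np.array([.40,-.25,.3]),np.load('qw.npy')); r.sleep(.2); print(r.current_t())
a=grab('top');b=grab('side');save(b,'s6.png',(230,90,460,260),3)
V=np.cross(Z,U)
for n,im in(('top',a),('side',b)):
    M=cloud(im); e=M-ORG; s=e@U; t=e@V
    base=(np.abs(t)<.053)&(s>.03)&(s<.148); z=M[...,2]
    for lab,k in(('lid',base&(z>.061)&(z<.071)),('foot',base&(z>.078)&(z<.09)),('knob',base&(z>.11)&(z<.125))):
        if k.sum(): 
            c=np.linalg.lstsq(np.c_[s[k],t[k],np.ones(k.sum())],z[k],rcond=None)[0]
            print(n,lab,k.sum(),'s',s[k].mean().round(4),np.percentile(s[k],[2,98]).round(4),'t',t[k].mean().round(4),np.percentile(t[k],[2,98]).round(4),'z',np.median(z[k]).round(4),'tilt',np.degrees(c[:2]).round(1))
E
```

```text
35.325
top lid 889 s 0.0937 [0.048  0.1396] t -0.0018 [-0.0515  0.0481] z 0.0652 tilt [-0.   0.1]
top foot 145 s 0.0924 [0.0711 0.1158] t 0.0 [-0.0241  0.0221] z 0.0846 tilt [-0.4 -0.4]
top knob 80 s 0.094 [0.0818 0.1068] t -0.0 [-0.0118  0.0119] z 0.1169 tilt [ 0.1 -0.3]
side lid 448 s 0.0825 [0.0452 0.1377] t 0.0006 [-0.0511  0.0495] z 0.0649 tilt [ 0.2 -0.1]
side foot 88 s 0.0817 [0.0673 0.106 ] t 0.0029 [-0.0204  0.0232] z 0.0845 tilt [ 3.2 -0.8]
side knob 50 s 0.0896 [0.0798 0.1042] t 0.0014 [-0.0122  0.0131] z 0.1164 tilt [ 8.2 -2.8]
```

View pics/s6.png

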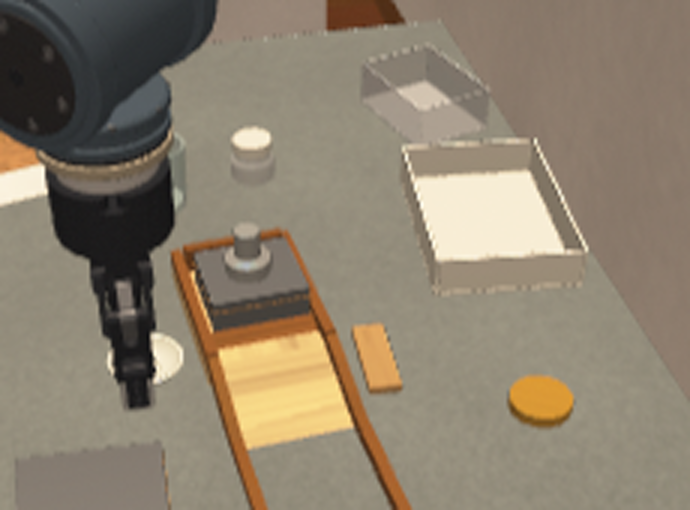

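The weight stands upright at (247,255), within 2 mm of the lid's centre. The box lies level behind the lip, and the bystanders in this view are where they were.

```bash
python3 -c "
from cell import r
print(r.hand_in())"
```

```text
the job is handed in; nothing more can be done
None
```

The box lies level in the raised bay behind the lip, the steel weight stands upright within about 2 mm of the middle of its lid, and I handed the job in at about 35 s; the highest push force I read was 9 N, taken only between steps.

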